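# Tap the toe housing true on the boot turntable

## Robot

A 6-joint arm with a two-finger parallel gripper is mounted at the origin on the work surface. World frame = base frame: x ahead of the robot, y to its left, z up, the work surface at z = 0. Lengths are in m, angles in rad, forces in N, time in s.
With the tool pointing down it reaches from about 0.325 to 0.9 m from the base axis. Payload 6.1 kg.
Tool frame: the origin (TCP) lies at the very end of the fingers, on their centre line; the grasp point (between the pads) lies 19 mm behind it; y points along the fingers, z is the direction in which the jaws open and shut, and the axes are right-handed (so a half turn about y gives the same grasp; the last joint's range is limited). The gripper opens to 85 mm and grips with 20 to 120 N. Pads are 22 mm wide; open, the fingers measure 114 mm over their backs; the gripper's body (76 mm by 85 mm) begins 54 mm behind the grasp point. The pads swing forward as they close: fully open they stand 13 mm farther back than shut.
Start: joints at [1.138, 0.22, 1.526, -0, 1.395, -0.126], TCP at [0.189, 0.596, 0.231] pointing down, gripper open.
Joint ranges: [-2.98, 2.98], [-0.91, 2.08], [0.09, 2.57], [-1.24, 4.39], [0.2, 2.65], [-2.68, 2.68]. Speed limits (rad/s): [2.57, 2.57, 3.01, 3.14, 3.14, 3.14].

## Interface

Orientations are given as a rotation vector (axis times angle).
In Python, from plant import manip gives the robot as it stands. The module is installed in compiled form; this text tells all that it offers.
- The arm moves only by the shell command python3 -m pendant 'ROWS' [OPENING] [FORCE]. ROWS is JSON, a list of rows, each a list of 6 numbers: the shift along the tool's x, y, z in m, then the turn, a rotation vector about the tool's x, y, z in rad. A call has 1 to 20 rows; each row shifts and turns the pose as measured when the row begins, along the tool's axes as they then stand; what a row does not reach is not made up. A row lasts 1/8 s, in which the tool goes at most 62.5 mm and 10.7 degrees, less where a joint would pass 70% of its speed; a pose out of reach is approached as far as the arm can. A call with a gripper value outside its range is refused whole. OPENING is the opening, from -1 (shut) to 1 (fully open), so that 0 is half open, set as the call begins (- or left out, the last holds). The fingers move at their own pace and stop on an object; FORCE is the grip in N (left out, the last holds). Time passes only in rows, so rows that do not move let the fingers close. It gives the time, the measured TCP pose, the force and the opening at its end, in the units of the state.
- manip.read_state(): the state, without advancing time (a new reading comes with each control period).
- manip.capture(name): name is "scene" or "top" or "wrist"; returns a dict with "frame" (480x640x3 uint8, blue, green, red), "camera_matrix" (3x3 intrinsics, pixels), "T" (4x4, takes a point from camera to world coordinates). Camera axes: x right, y down, z forward; pixel columns grow to the right and rows downward; lengths in m; the calibration is good to about 2 mm. A picture is of the moment at which its call begins. There is no depth.
- manip.hand_in(): hands the job in, once; it reports no verdict.
The state is a dict: "time": time; "joints": joint angles; "qvel": joint speeds; "joint_efforts": joint torques, N m; "tcp_pos": TCP position; "ee_rot": TCP orientation; "force": force on the tool from outside, world axes, zero at the start; "ft_torque": the same for the moment, N m; "opening": opening from 0.0 (shut) to 1.0 (fully open).
Only numpy, scipy, OpenCV 4.12 (cv2) and the standard library are available. Lean on these libraries where they do the work, as an engineer would, in place of code of your own. Each camera call takes 0.05 s, during which the arm holds its last target. There are 200 camera calls.

## Task

The green toe housing stands off-centre on the small aluminium turntable, on end and rather tippy on its little black foot. With light, low taps or pushes of the fingertips, nudge it over until the foot stands centred inside the innermost dark ring of the turntable, so that it will run true when the table is spun, and leave it standing there upright with the hand clear. Do not grip it, lift it, hit it hard or let it topple or fall off, and leave everything else on the bench where it is.

Things in the scene. Friction and masses are not known exactly. Their poses are not given: they have to be found in the camera images.
- toe_housing: Green plastic toe housing of a ski binding standing on end, loose, 0.16 to 0.26 kg, 60 mm tall. Origin: centre of its foot's underside, z up its axis. Black foot 32 mm across, 8 mm high, on a crown of pips 27 mm across (smooth, friction 0.3 to 0.5); above it a wide flange; shell tapering from 43 to 37 mm diameter up to 50 mm; two lugs (24 mm along x, 31 mm over both along y) to 60 mm.
- housing_flange (a point): Point on the housing's axis at the middle of its ribbed green flange, 14 mm above the foot's underside. The flange is the widest part: 51 mm diameter, upright wall from 8 to 20 mm height. The centre of mass is about 28 mm up, on the axis: a slow push on the flange slides the housing, a push on the shell above about 27 mm height can tip it over.
- turntable_centre (a point): Centre of the turntable head's flat top face (a small dark dot), z up, 78 mm above the bench. The head is 120 mm in diameter, nothing stands up from it. Dark rings round this point: the innermost is 42 mm inside and 47 mm outside diameter, the others 82 and 111 mm. The housing starts 25 to 38 mm from this point, in any direction.
- turntable: Cast aluminium boot turntable, bolted down: base 154 mm over its three feet, column, round head 120 mm in diameter and 12 mm thick with its top 75 mm above this origin (centre of the underside). Black clamp knob below the head on the -x side, 58 mm out. The head is braked: it turns only against 0.25 N m, so taps on the housing do not turn it, and turning it would not matter.
- mat: Black rubber mat, 370 x 680 x 3 mm (x, y, z), stuck to the bench; the turntable and the small things stand on it. Origin: centre of its underside.
- stop_collar: Brass drill stop collar, ring of 26 mm outer diameter, 16 mm tall, standing on the mat; origin at the centre of its underside. Leave alone.
- grease_jar: White jar with red cap, 52 mm diameter, 45 mm tall; origin at the centre of its underside. Leave alone.
- screw_tray: Blue open tray with screws, 75 x 60 x 22 mm; origin at the centre of its underside. Leave alone.
- brake_arm_a: White brake arm lying flat along its y, 115 mm long, 9 mm high; origin near its middle, on its underside. Leave alone.
- brake_arm_b: The other white brake arm, mirror image of the first. Leave alone.
- scraper: Steel scraper with black grip, lying flat along its y, 55 x 150 x 15 mm; origin at the centre of its underside. Leave alone.
- screwdriver: Screwdriver with red handle lying along its x, 190 mm long, 26 mm high; origin near its middle, on its underside. Leave alone.
Mind the look-alikes: they are no part of the job. Of the things like the toe_housing, leave any that is orange or yellow; of the rest the larger one is meant.

How it is judged:
By the outcome, as a careful person would: the job done as asked, in the order asked, and still so for the second after the job is handed in, with the robot touching nothing.
It also fails if it takes over 45 s, if anything falls off the work surface, if the arm or the gripper's body presses on something with over 40 N, if the wrist force passes 120 N, or if a joint passes its speed limit or range.

## Working session

There is one attempt and no reset: what is moved stays moved. The work goes in short steps, Python scripts to look and compute and a shell command to move; the robot and the scene stay as the last step left them, time stands still between calls to the robot, and variables do not carry over. Pictures are saved under pics/ and viewed, about 8 in all and at most 12, crops included, and the job is handed in when it is done.

```bash
mkdir -p pics; cat > h.py <<'E'
from plant import manip
import numpy as np, cv2
from scipy.spatial.transform import Rotation as R
def cap(n):
    c=manip.capture(n); return c['frame'],np.array(c['camera_matrix']),np.array(c['T'])
def ray(K,T,u,v,z):
    d=T[:3,:3]@np.linalg.solve(K,[u,v,1]); o=T[:3,3]; return o+d*(z-o[2])/d[2]
def pix(K,T,p):
    q=K@(T[:3,:3].T@(np.array(p)-T[:3,3])); return q[:2]/q[2]
E
python3 - <<'E'
from h import *
ims=[]
for n in('scene','top'):
    f,K,T=cap(n); cv2.imwrite(f'pics/{n}0.png',f); print(n,K.tolist(),T.round(3).tolist())
s=manip.read_state(); print({k:np.round(s[k],3).tolist() for k in s}); print(R.from_rotvec(s['ee_rot']).as_matrix().round(3))
E
```

```text
scene [[506.1862665855821, 0.0, 311.6873575026743], [0.0, 506.1862665855821, 239.99753851612115], [0.0, 0.0, 1.0]] [[-0.767, 0.456, -0.451, 0.897], [0.641, 0.534, -0.551, 0.478], [-0.01, -0.712, -0.702, 0.699], [0.0, 0.0, 0.0, 1.0]]
top [[494.35129084919083, 0.0, 331.00177715781035], [0.0, 494.35129084919083, 243.67113218004482], [0.0, 0.0, 1.0]] [[-0.013, -0.992, 0.122, 0.391], [-1.0, 0.011, -0.015, 0.031], [0.013, -0.122, -0.992, 1.01], [0.0, 0.0, 0.0, 1.0]]
{'time': 0.1, 'joints': [1.138, 0.221, 1.528, 0.0, 1.395, -0.126], 'qvel': [0.001, -0.001, -0.001, -0.0, -0.0, 0.0], 'joint_efforts': [0.001, -49.824, -39.055, -0.0, 0.006, -0.0], 'tcp_pos': [0.189, 0.595, 0.23], 'ee_rot': [-1.559, 0.241, -0.24], 'force': [-0.284, 0.925, -0.315], 'ft_torque': [-0.011, -0.013, -0.048], 'opening': 0.997}
[[ 0.953 -0.001  0.302]
 [-0.302 -0.002  0.953]
 [-0.    -1.    -0.002]]
```

View pics/top0.png

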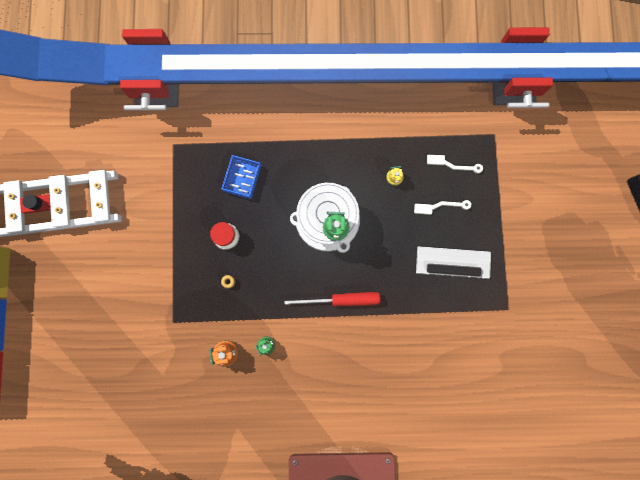

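View pics/scene0.png

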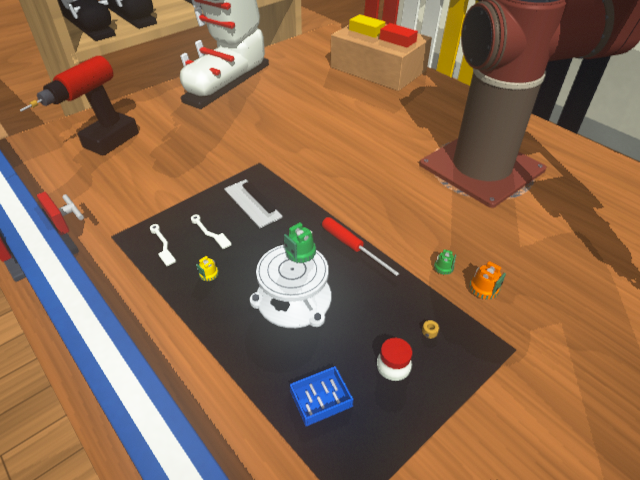

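```bash
cat >> h.py <<'E'
def measure(n,f,K,T,zf=0.098,verbose=True):
    hsv=cv2.cvtColor(f,cv2.COLOR_BGR2HSV)
    g=cv2.inRange(hsv,(45,80,30),(90,255,255))
    c=[k for k in cv2.findContours(g,cv2.RETR_EXTERNAL,cv2.CHAIN_APPROX_NONE)[0] if cv2.contourArea(k)>100]
    for k in c:
        (u,v),r=cv2.minEnclosingCircle(k)
        p=ray(K,T,u,v,zf); e=ray(K,T,u+r,v,zf)
        print(n,'green',round(u,1),round(v,1),'r',round(r,1),'area',cv2.contourArea(k),'P',p.round(4),'Rmm',round(1000*np.linalg.norm(e-p),1))
E
python3 - <<'E'
from h import *
o=[]
for n,(u,v) in(('scene',(295,265)),('top',(328,218))):
    f,K,T=cap(n); measure(n,f,K,T)
    o.append(cv2.resize(f[v-50:v+50,u-50:u+50],(400,400),interpolation=cv2.INTER_CUBIC))
    hsv=cv2.cvtColor(f,cv2.COLOR_BGR2HSV)
cv2.imwrite('pics/c1.png',np.hstack(o))
E
```

```text
scene green 444.5 261.5 r 12.3 area 327.5 P [0.3782 0.1839 0.098 ] Rmm 19.9
scene green 300.0 242.1 r 20.1 area 792.5 P [ 0.5281 -0.0023  0.098 ] Rmm 33.9
top green 265.2 345.2 r 9.4 area 207.5 P [0.3191 0.1383 0.098 ] Rmm 16.9
top green 336.0 225.6 r 14.4 area 504.5 P [0.5368 0.007  0.098 ] Rmm 27.0
```

View pics/c1.png

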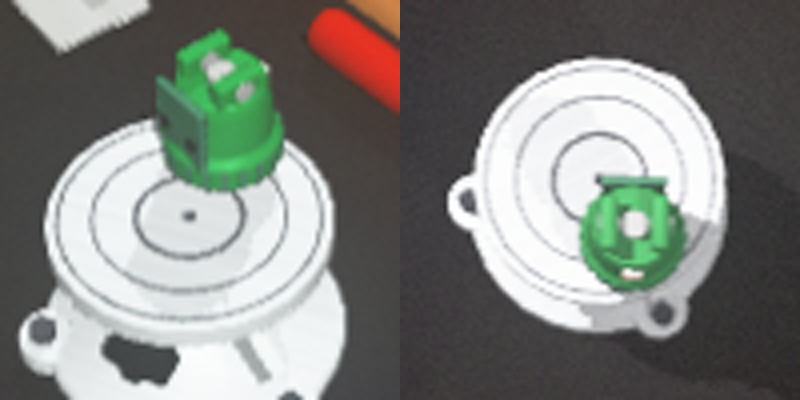

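```bash
python3 - <<'E'
from h import *
f,K,T=cap('top')
hsv=cv2.cvtColor(f,cv2.COLOR_BGR2HSV)
m=cv2.inRange(f,(110,110,110),(255,255,255))|cv2.inRange(hsv,(45,80,30),(90,255,255))
roi=np.zeros_like(m); cv2.circle(roi,(328,216),45,255,-1); m&=roi
m=cv2.morphologyEx(m,cv2.MORPH_OPEN,cv2.getStructuringElement(2,(25,25)))
k=max(cv2.findContours(m,0,1)[0],key=cv2.contourArea); e=cv2.fitEllipse(k); print(e)
c1=ray(K,T,*e[0],.078); print('rim',c1)
c2=ray(K,T,327.7,212.5,.078); print('ring',c2)
fs,Ks,Ts=cap('scene'); c3=ray(Ks,Ts,292.2,268.7,.078); print('scene dot',c3)
h=ray(K,T,336,226,.098); 
# scene: flange bottom-front edge and side edges give axis
for nm,(KK,TT) in dict(top=(K,T),scene=(Ks,Ts)).items():
  for zz in (.086,.098): print(nm,zz,pix(KK,TT,[*h[:2],zz]))
c=(c1+c2)/2; d=c-h; print('housing',h,'d',d, np.linalg.norm(d[:2]),np.degrees(np.arctan2(d[1],d[0])))
E
```

```text
((321.4319763183594, 211.99688720703125), (48.87929916381836, 71.28814697265625), 30.84048843383789)
rim [0.56664738 0.03401662 0.078     ]
ring [0.56554217 0.02202848 0.078     ]
scene dot [0.56492809 0.02186065 0.078     ]
top 0.086 [335.85075589 226.99946771]
top 0.098 [336. 226.]
scene 0.086 [300.02487825 252.27781064]
scene 0.098 [299.83945263 247.27915798]
housing [0.53602829 0.00702587 0.098     ] d [ 0.03006649  0.02099668 -0.02      ] 0.036672252467951916 34.92820278958939
```

```bash
python3 -m pendant '[[0.0336,0,-0.0352,0,0,0],[0.0336,0,-0.0352,0,0,0],[0.0336,0,-0.0352,0,0,0],[0.0336,0,-0.0352,0,0,0],[0.0336,0,-0.0352,0,0,0],[0.0336,0,-0.0352,0,0,0],[0.0336,0,-0.0352,0,0,0],[0.0336,0,-0.0352,0,0,0],[0.0336,0,-0.0352,0,0,0],[0.0336,0,-0.0352,0,0,0],[0.0336,0,-0.0352,0,0,0],[0.0336,0,-0.0352,0,0,0],[0.0336,0,-0.0352,0,0,0],[0.0336,0,-0.0352,0,0,0],[0,0,0,0,-0.156,0],[0,0,0,0,-0.156,0],[0,0,0,0,-0.156,0],[0,0,0,0,-0.156,0],[0,0,0,0,-0.156,0]]' -0.3 20
python3 - <<'E'
from h import *
s=manip.read_state(); print(s['tcp_pos'],s['opening'],s['joints']); print(R.from_rotvec(s['ee_rot']).as_matrix().round(3))
f,K,T=cap('wrist'); cv2.imwrite('pics/w1.png',f); print(T.round(3)); measure('w',f,K,T); print(pix(K,T,[.5653,.022,.078]),pix(K,T,[.536,.007,.098]))
E
```

```text
time: 2.68
tcp_pos: [0.4982, -0.0368, 0.2327]
ee_rot: [-1.537, -0.396, 0.384]
force: [0.3, -0.5, -0.3]
opening: 0.352
[ 0.49818222 -0.03682611  0.23265017] 0.3524396965218632 [-0.23357514 -0.0908894   1.85086399  0.00269242  1.37424587 -2.30192403]
[[ 0.879  0.008 -0.477]
 [ 0.477  0.001  0.879]
 [ 0.007 -1.    -0.003]]
[[-0.475  0.838  0.268  0.431]
 [ 0.88   0.454  0.141 -0.073]
 [-0.003  0.303 -0.953  0.375]
 [ 0.     0.     0.     1.   ]]
w green 346.6 285.8 r 36.4 area 2291.0 P [0.5425 0.0098 0.098 ] Rmm 33.3
w green 574.5 128.5 r 28.5 area 1403.0 P [0.3377 0.1003 0.098 ] Rmm 22.4
[344.65502662 300.36188391] [347.36098946 278.82327849]
```

View pics/w1.png

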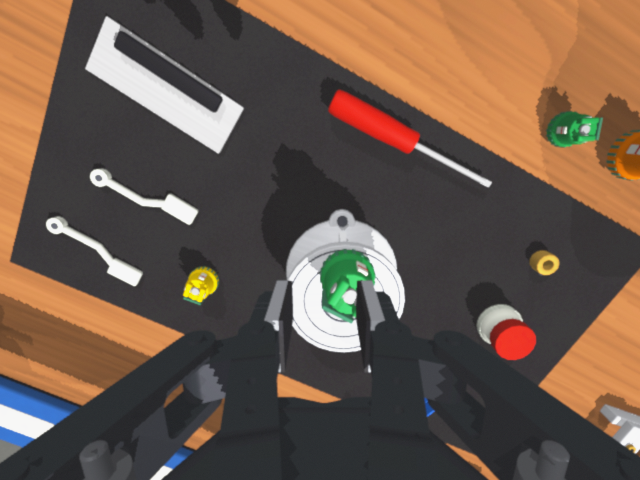

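```bash
cat >> h.py <<'E'
def report(C,H):
    s=manip.read_state(); p=np.array(s['tcp_pos']); M=R.from_rotvec(s['ee_rot']).as_matrix()
    print('tcp',p.round(4),'heading',np.degrees(np.arctan2(M[1,0],M[0,0])).round(1),'force',np.round(s['force'],2),'t',s['time'])
    for n,q in(('C',C),('H',H)): print(n,'in tool xyz mm',(1000*M.T@(np.array(q)-p)).round(1))
    d=np.array(C)[:2]-np.array(H)[:2]; print('H->C',(1000*d).round(1),np.linalg.norm(d)*1000,np.degrees(np.arctan2(d[1],d[0])).round(1))
def green(f,near):
    hsv=cv2.cvtColor(f,cv2.COLOR_BGR2HSV); g=cv2.inRange(hsv,(45,80,20),(90,255,255))
    _,l,st,ce=cv2.connectedComponentsWithStats(g); k=min((i for i in range(1,len(st)) if st[i,4]>150),key=lambda i:np.hypot(*(ce[i]-near)))
    return (l==k).astype(np.uint8)*255
E
python3 - <<'E'
from h import *
f,K,T=cap('wrist'); g=green(f,(347,280))
for v in range(244,325,4):
    x=np.flatnonzero(g[v]); 
    if len(x): print(v,x.min(),x.max(),(x.min()+x.max())/2)
cv2.imwrite('pics/w2.png',cv2.resize(f[200:360,240:440],(800,640),interpolation=2)[:600])
E
```

```text
252 335 359 347.0
256 329 364 346.5
260 326 367 346.5
264 323 370 346.5
268 321 372 346.5
272 320 373 346.5
276 320 374 347.0
280 321 373 347.0
284 322 357 339.5
288 323 356 339.5
292 323 343 333.0
296 322 341 331.5
300 322 342 332.0
304 322 353 337.5
308 322 356 339.0
312 330 356 343.0
316 338 356 347.0
320 343 351 347.0
```

View pics/w2.png

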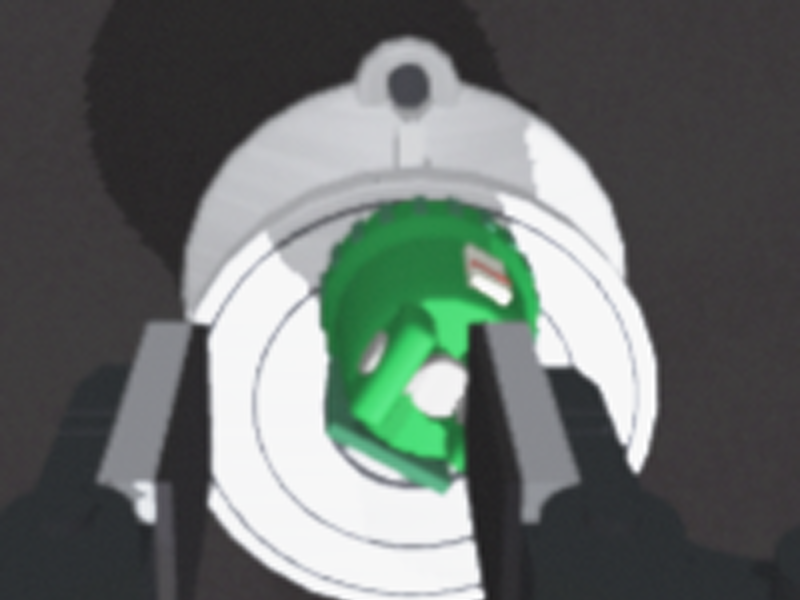

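```bash
python3 - <<'E'
from h import *
f,K,T=cap('wrist')
dx=np.array([.879,.477,0]);dz=np.array([-.477,.879,0])
# visible ring extents -> C along tool x
b=ray(K,T,342.5,336.75,.078)-.041*dx; t=ray(K,T,343,250,.078)+.0555*dx; i=ray(K,T,342.5,321.7,.078)-.0235*dx
l=ray(K,T,240+252/4,300,.078)@dz+.041; r=ray(K,T,240+575/4,300,.078)@dz-.041
print('along',[round(p@dx,4) for p in(b,t,i)],'lat',l,r,'prior',np.array([.5653,.022,0])@dx,np.array([.5653,.022,0])@dz)
# housing
n1=ray(K,T,346.7,249.5,.086)@dx+.0255;n2=ray(K,T,346.7,249.5,.098)@dx+.0255
print('H along near edge',n1,n2,'widest',[(z,ray(K,T,346.7,275,z)@dx) for z in(.086,.098)],'lat',[ray(K,T,346.7,275,z)@dz for z in(.086,.098)])
print('wid',[np.linalg.norm(ray(K,T,319.5,275,z)-ray(K,T,374,275,z)) for z in(.086,.092,.098)],'prior',np.array([.536,.007,0])@dx,np.array([.536,.007,0])@dz)
report([.5653,.022,.078],[.536,.007,.078])
E
```

```text
along [np.float64(0.5086), np.float64(0.5096), np.float64(0.5083)] lat -0.25107904016132465 -0.2527732230886987 prior 0.5073927 -0.2503101
H along near edge 0.47617155276736145 0.47174063568732133 widest [(0.086, np.float64(0.4763012696762613)), (0.098, np.float64(0.4708049658077217))] lat [np.float64(-0.2495418884754436), np.float64(-0.2503603929083192)]
wid [np.float64(0.05142714363333339), np.float64(0.05035827112896726), np.float64(0.04928939862460115)] prior 0.474483 -0.24951900000000002
tcp [ 0.4982 -0.0368  0.2327] heading 28.0 force [ 0.08  0.34 -0.63] t 2.825
C in tool xyz mm [ 85.7 155.2  20.8]
H in tool xyz mm [ 52.8 155.   21.3]
H->C [29.3 15. ] 32.916409281694136 27.1
```

```bash
python3 -m pendant '[[0,0.02,0.0102,0,0,0],[0,0.03,0.0102,0,0,0],[0,0.03,0,0,0,0],[0,0.03,0,0,0,0],[0,0.023,0,0,0,0],[0,0.01,0,0,0,0],[0,0,0,0,0,0]]'
python3 - <<'E'
from h import *
report([.5658,.0215,.078],[.536,.007,.078])
o=[]
for n,(u,v) in(('scene',(295,255)),('wrist',(340,290))):
    f,K,T=cap(n); w=50 if n=='scene' else 100
    o.append(cv2.resize(f[v-w:v+w,u-w:u+w],(400,400),interpolation=cv2.INTER_CUBIC))
cv2.imwrite('pics/c2.png',np.hstack(o))
E
```

```text
time: 3.7
tcp_pos: [0.4911, -0.0182, 0.0875]
ee_rot: [-1.543, -0.374, 0.356]
force: [0.1, 1.0, 0.5]
opening: 0.349
tcp [ 0.4911 -0.0182  0.0875] heading 26.7 force [0.08 1.   0.46] t 3.7
C in tool xyz mm [84.4 10.4  2.1]
H in tool xyz mm [51.3 10.   2.5]
H->C [29.8 14.5] 33.140458657055376 25.9
```

View pics/c2.png

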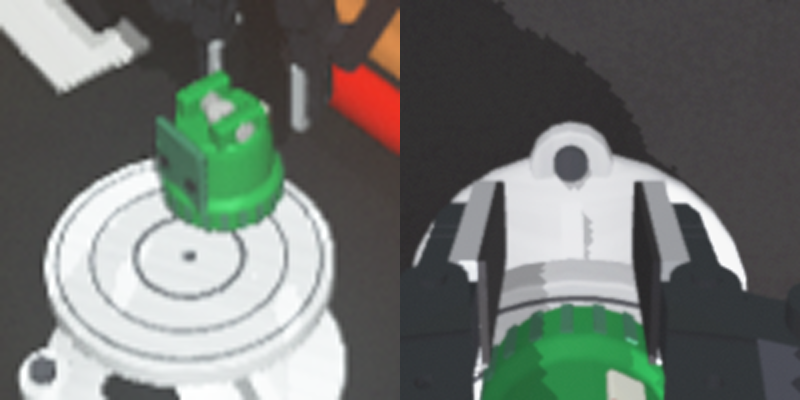

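```bash
python3 - <<'E'
from h import *
f,K,T=cap('scene'); s=manip.read_state(); p=np.array(s['tcp_pos']); M=R.from_rotvec(s['ee_rot']).as_matrix()
for z in(-15,-25,15,25):
  for x in (-11,11): print(z,x,[pix(K,T,p+M@np.array([x,-y,z])/1000).round(1).tolist() for y in(0,5,10)])
E
```

```text
-15 -11 [[305.0, 225.3], [305.0, 223.2], [305.0, 221.1]]
-15 11 [[299.9, 233.1], [299.8, 231.0], [299.8, 228.9]]
-25 -11 [[299.8, 223.8], [299.8, 221.7], [299.8, 219.5]]
-25 11 [[294.7, 231.5], [294.6, 229.4], [294.5, 227.3]]
15 -11 [[320.6, 229.9], [320.7, 227.8], [320.7, 225.7]]
15 11 [[315.7, 237.8], [315.7, 235.7], [315.8, 233.6]]
25 -11 [[325.9, 231.4], [326.0, 229.3], [326.0, 227.2]]
25 11 [[321.1, 239.5], [321.1, 237.4], [321.2, 235.2]]
```

```bash
python3 -m pendant '[[0,0.003,0.002,0,0,0],[0.004,0,0,0,0,0],[0.004,0,0,0,0,0],[0.004,0,0,0,0,0],[0.002,0,0,0,0,0],[0.002,0,0,0,0,0],[0.002,0,0,0,0,0],[0.002,0,0,0,0,0],[0.002,0,0,0,0,0],[0.002,0,0,0,0,0],[0.002,0,0,0,0,0],[0.002,0,0,0,0,0],[0.002,0,0,0,0,0],[0,0,0,0,0,0]]'
python3 - <<'E'
from h import *
report([.5658,.0215,.078],[.536,.007,.078])
o=[]
for n,(u,v) in(('scene',(295,255)),('wrist',(340,290))):
    f,K,T=cap(n); w=50 if n=='scene' else 100
    o.append(cv2.resize(f[v-w:v+w,u-w:u+w],(400,400),interpolation=cv2.INTER_CUBIC))
cv2.imwrite('pics/c3.png',np.hstack(o))
E
```

```text
time: 5.6
tcp_pos: [0.5213, -0.0025, 0.0881]
ee_rot: [-1.545, -0.379, 0.352]
force: [-0.5, -0.7, 0.1]
opening: 0.35
tcp [ 0.5213 -0.0025  0.0881] heading 26.7 force [-0.47 -0.72  0.07] t 5.6
C in tool xyz mm [50.4 10.9  1.5]
H in tool xyz mm [17.3 10.4  2. ]
H->C [29.8 14.5] 33.140458657055376 25.9
```

View pics/c3.png

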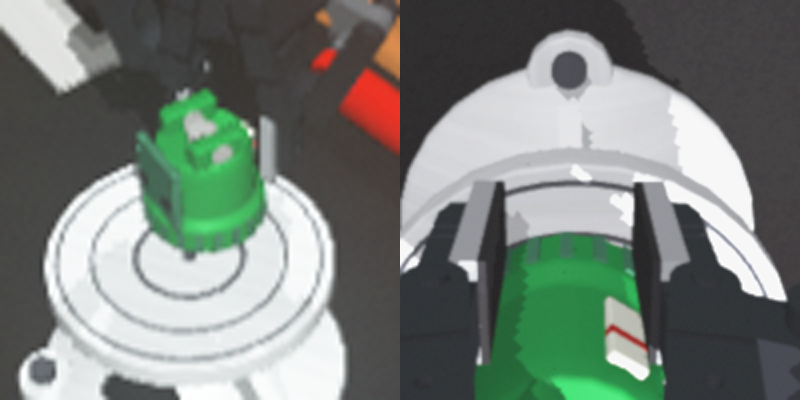

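```bash
python3 -m pendant '[[0.002,0.0015,0.0005,0,0,0],[0.002,0.0015,0.0005,0,0,0],[0.002,0.0015,0.0005,0,0,0],[0.002,0.001,0.0003,0,0,0],[0.0015,0.0005,0,0,0,0],[0,0,0,0,0,0]]'
python3 - <<'E'
from h import *
report([.5658,.0215,.078],[.536,.007,.078])
o=[]
for n,(u,v) in(('scene',(295,255)),('top',(328,218))):
    f,K,T=cap(n); w=40
    o.append(cv2.resize(f[v-w:v+w,u-w:u+w],(400,400),interpolation=cv2.INTER_CUBIC))
    g=green(f,(u,v)); print(n,[(v,np.flatnonzero(g[v]).min(),np.flatnonzero(g[v]).max()) for v in range(480) if g[v].any()][-14:])
cv2.imwrite('pics/c4.png',np.hstack(o))
E
```

```text
time: 6.45
tcp_pos: [0.5296, 0.0034, 0.0822]
ee_rot: [-1.546, -0.379, 0.352]
force: [-0.3, -0.6, 1.1]
opening: 0.349
tcp [0.5296 0.0034 0.0822] heading 26.7 force [-0.32 -0.57  1.09] t 6.45
C in tool xyz mm [40.4  4.8 -0.1]
H in tool xyz mm [7.3 4.3 0.4]
H->C [29.8 14.5] 33.140458657055376 25.9
scene [(258, np.int64(279), np.int64(309)), (259, np.int64(279), np.int64(309)), (260, np.int64(280), np.int64(309)), (261, np.int64(280), np.int64(309)), (262, np.int64(280), np.int64(308)), (263, np.int64(280), np.int64(308)), (264, np.int64(281), np.int64(308)), (265, np.int64(281), np.int64(307)), (266, np.int64(282), np.int64(306)), (267, np.int64(282), np.int64(306)), (268, np.int64(284), np.int64(305)), (269, np.int64(285), np.int64(303)), (270, np.int64(287), np.int64(301)), (271, np.int64(289), np.int64(299))]Traceback (most recent call last):
  File "<stdin>", line 7, in <module>
  File "h.py", line 25, in green
    _,l,st,ce=cv2.connectedComponentsWithStats(g); k=min((i for i in range(1,len(st)) if st[i,4]>150),key=lambda i:np.hypot(*(ce[i]-near)))
                                                     ~~~^^^^^^^^^^^^^^^^^^^^^^^^^^^^^^^^^^^^^^^^^^^^^^^^^^^^^^^^^^^^^^^^^^^^^^^^^^^^^^^^^^^
ValueError: min() iterable argument is empty
```

```bash
cat >> h.py <<'E'
def scenepos(f,K,T):
    g=green(f,(295,262)); rows=np.flatnonzero(g.any(1)); vb=rows.max()+.5
    xs=np.array([(np.flatnonzero(g[v]).min()+np.flatnonzero(g[v]).max())/2 for v in rows if vb-9<v<vb-1])
    u=np.median(xs); print('u,vb',u,vb,xs)
    w=T[:2,2]/np.linalg.norm(T[:2,2])
    return ray(K,T,u,vb,.086)[:2]+.0255*w
E
python3 - <<'E'
from h import *
f,K,T=cap('scene'); h=scenepos(f,K,T); d=np.array([.5649,.0219])-h
# check with the initial picture
h0=scenepos(cv2.imread('pics/scene0.png'),K,T)
print('initial',h0,'now',h,'to go',d*1000)
M=R.from_rotvec(manip.read_state()['ee_rot']).as_matrix(); print('tool mm',1000*M.T@[*d,0])
E
```

```text
u,vb 294.0 271.5 [294.  294.5 294.  294.  294.  294.5 294.  294. ]
u,vb 300.25 262.5 [300.5 300.  300.5 300.5 300.  300.5 300.  300. ]
initial [0.53433816 0.00580786] now [0.55460292 0.01472005] to go [10.29708422  7.17994667]
tool mm [12.4232718   0.16756182  1.79327033]
```

```bash
python3 -m pendant '[[0.002,0,0.0005,0,0,0],[0.002,0,0.0005,0,0,0],[0.002,0,0.0002,0,0,0],[0.0015,0,0,0,0,0],[0,0,0,0,0,0],[-0.006,0,0,0,0,0],[-0.015,0,0,0,0,0],[-0.02,0,0,0,0,0],[-0.02,-0.02,0,0,0,0],[0,-0.05,0,0,0,0],[0,-0.05,0,0,0,0],[0,0,0,0,0,0]]'
python3 - <<'E'
from h import *
report([.5653,.022,.078],[.565,.022,.078])
f,K,T=cap('scene'); h=scenepos(f,K,T); d=np.array([.5649,.0219])-h
M=R.from_rotvec(manip.read_state()['ee_rot']).as_matrix(); print(h,'tool mm to go',1000*M.T@[*d,0])
a=cv2.resize(f[215:295,255:335],(400,400),interpolation=cv2.INTER_CUBIC)
f,K,T=cap('wrist'); cv2.imwrite('pics/wr5.png',f)
u,v=pix(K,T,[.565,.022,.078]).astype(int); print(u,v)
b=cv2.resize(f[v-60:v+60,u-60:u+60],(400,400),interpolation=cv2.INTER_CUBIC)
cv2.imwrite('pics/c5.png',np.hstack([a,b]))
E
```

```text
time: 8.1
tcp_pos: [0.4717, -0.0212, 0.2022]
ee_rot: [-1.544, -0.375, 0.354]
force: [0.6, 0.6, -0.4]
opening: 0.348
tcp [ 0.4717 -0.0212  0.2022] heading 26.6 force [ 0.59  0.63 -0.38] t 8.1
C in tool xyz mm [101.6 125.4  -2.4]
H in tool xyz mm [101.3 125.4  -2.3]
H->C [0.3 0. ] 0.300000000000078 0.0
u,vb 293.0 275.5 [293.  293.  293.  292.5 293.  293.  293.  292.5]
[0.56120764 0.0204431 ] tool mm to go [ 3.95361907  0.03352047 -0.35194179]
320 334
```

View pics/c5.png

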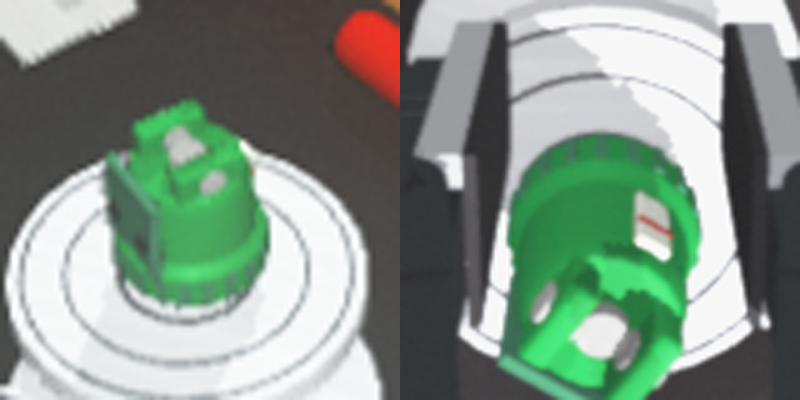

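```bash
python3 - <<'E'
from h import *
M=R.from_rotvec(manip.read_state()['ee_rot']).as_matrix(); dx=M[:,0];dz=M[:,2]
f,K,T=cap('wrist'); g=green(f,(320,345))
rows=np.flatnonzero(g.any(1)); print(rows[0])
for v in range(rows[0],rows[0]+36,5): x=np.flatnonzero(g[v]); print(v,x.min(),x.max(),(x.min()+x.max())/2)
r=ray(K,T,320,296.8,.078)@dx+.041; r2=ray(K,T,320,296.8-16,.078)@dx+.0555; h=ray(K,T,320,rows[0]-.3,.086)@dx+.0255
# sub-pixel dark ring rows along the column 320
gr=cv2.cvtColor(f,cv2.COLOR_BGR2GRAY); print(gr[275:316,318:322].mean(1).round().astype(int).tolist())
print('ring C',r,'H',h,'to go',1000*(r-h))
# lateral
for v in (325,330,335): x=np.flatnonzero(g[v]); print('H lat',[ray(K,T,(x.min()+x.max())/2,v,z)@dz for z in(.086,.098)])
print('C lat prior',np.array([.565,.022,0])@dz)
E
```

```text
317
317 314 325 319.5
322 302 336 319.0
327 297 342 319.5
332 295 344 319.5
337 292 346 319.0
342 292 348 320.0
347 291 348 319.5
352 293 347 320.0
[185, 186, 197, 235, 247, 247, 247, 246, 216, 218, 246, 247, 247, 247, 247, 247, 247, 247, 240, 242, 244, 237, 218, 166, 150, 193, 206, 205, 204, 204, 204, 204, 205, 208, 205, 204, 204, 205, 204, 201, 174]
ring C 0.515846951087818 H 0.5153086183540949 to go 0.538332733723057
H lat [np.float64(-0.23385734814558173), np.float64(-0.23363409449893874)]
H lat [np.float64(-0.23345041420035176), np.float64(-0.23324638442398551)]
H lat [np.float64(-0.23348026333343727), np.float64(-0.23327482346123352)]
C lat prior -0.23348445842706528
```

```bash
python3 - <<'E'
from h import *
f,K,T=cap('top'); u,v=328,213
cv2.imwrite('pics/t6.png',cv2.resize(f[v-40:v+40,u-40:u+40],(640,640),interpolation=cv2.INTER_CUBIC)[20:620])
E
```

```text
(no output)
```

View pics/t6.png

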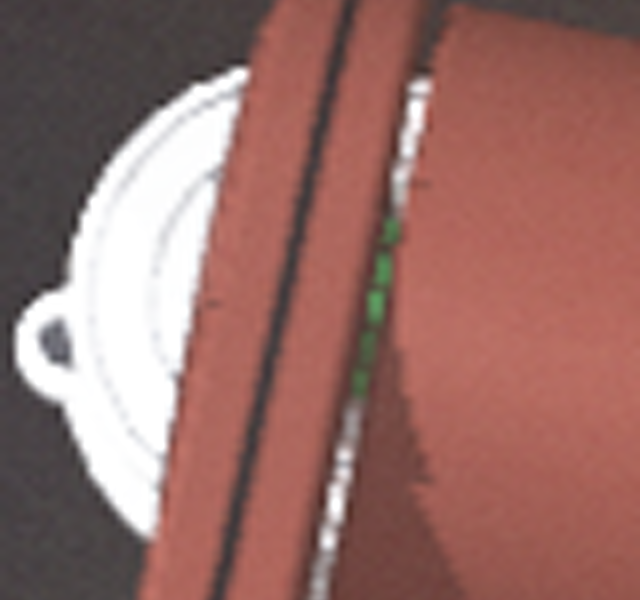

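```bash
python3 -m pendant '[[0,0.04,-0.0024,0,0,0],[0,0.04,0,0,0,0],[0,0.03,0,0,0,0],[0,0.007,0,0,0,0],[0,0,0,0,0,0],[0.02,0,0,0,0,0],[0.02,0,0,0,0,0],[0.015,0,0,0,0,0],[0.003,0,0,0,0,0],[0,0,0,0,0,0]]'
python3 - <<'E'
from h import *
report([.5658,.0215,.078],[.562,.0205,.078])
f,K,T=cap('scene'); h=scenepos(f,K,T);print(h)
E
```

```text
time: 9.55
tcp_pos: [0.5014, -0.0063, 0.0702]
ee_rot: [-1.545, -0.325, 0.406]
force: [0.7, -0.1, -0.1]
opening: 0.348
tcp [ 0.5014 -0.0063  0.0702] heading 26.7 force [ 0.68 -0.11 -0.05] t 9.55
C in tool xyz mm [ 69.6 -11.4  -4.1]
H in tool xyz mm [ 65.7 -11.2  -3.2]
H->C [3.8 1. ] 3.929376540877617 14.7
u,vb 293.0 275.5 [293.  293.  293.  292.5 292.5 293.  293.  293. ]
[0.56120764 0.0204431 ]
```

```bash
python3 -m pendant '[[-0.004,0,0,0,0,0],[-0.006,-0.01,0,0,0,0],[0,-0.008,0,0,0,0],[0,0,0,0,0,0]]'
python3 - <<'E'
from h import *
report([.5658,.0215,.078],[.562,.0205,.078])
s=manip.read_state();M=R.from_rotvec(s['ee_rot']).as_matrix();print(M.round(3))
t=np.radians(26.7); D=np.array([[np.cos(t),0,-np.sin(t)],[np.sin(t),0,np.cos(t)],[0,-1,0]]); print('turn',R.from_matrix(M.T@D).as_rotvec().round(3))
f,K,T=cap('scene'); h=scenepos(f,K,T);print(h)
cv2.imwrite('pics/s7.png',cv2.resize(f[195:315,235:395],(800,600),interpolation=cv2.INTER_CUBIC))
E
```

```text
time: 10.1
tcp_pos: [0.4961, -0.01, 0.0933]
ee_rot: [-1.546, -0.332, 0.4]
force: [0.2, -0.1, -0.7]
opening: 0.35
tcp [ 0.4961 -0.01    0.0933] heading 26.7 force [ 0.16 -0.07 -0.73] t 10.1
C in tool xyz mm [77.  11.9 -3.3]
H in tool xyz mm [73.2 12.1 -2.5]
H->C [3.8 1. ] 3.929376540877617 14.7
[[ 0.892 -0.04  -0.45 ]
 [ 0.45  -0.017  0.893]
 [-0.044 -0.999  0.003]]
turn [-0.003  0.001 -0.044]
u,vb 293.0 275.5 [293.  293.  293.  292.5 292.5 293.  293.  293. ]
[0.56120764 0.0204431 ]
```

View pics/s7.png

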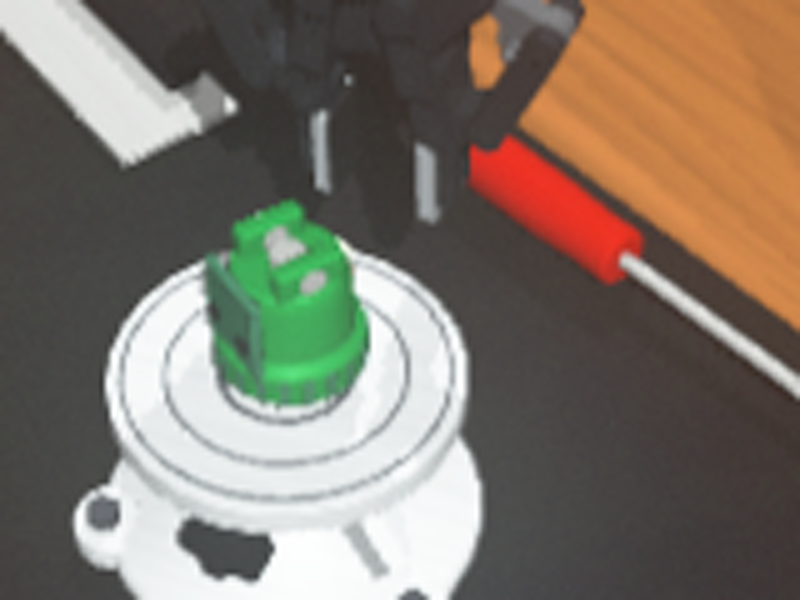

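```bash
python3 -m pendant '[[0,0,-0.002,0,0,-0.044],[0,0.003,-0.001,0,0,0],[0,0,0,0,0,0]]'
python3 -m pendant '[[0.012,0,0,0,0,0],[0.012,0,0,0,0,0],[0,0,0,0,0,0]]'
python3 - <<'E'
from h import *
report([.5658,.0215,.078],[.562,.0205,.078])
E
```

```text
time: 10.52
tcp_pos: [0.4967, -0.0126, 0.089]
ee_rot: [-1.535, -0.367, 0.365]
force: [-0.3, 1.2, -0.1]
opening: 0.349
time: 10.9
tcp_pos: [0.5201, -0.001, 0.0889]
ee_rot: [-1.535, -0.367, 0.364]
force: [0.2, 0.4, 0.4]
opening: 0.352
tcp [ 0.5201 -0.001   0.0889] heading 26.7 force [0.22 0.4  0.38] t 10.9
C in tool xyz mm [50.9 11.1 -0.5]
H in tool xyz mm [47.  11.1  0.4]
H->C [3.8 1. ] 3.929376540877617 14.7
```

```bash
python3 -m pendant '[[0.008,0.002,0,0,0,0],[0.006,0.001,0,0,0,0],[0.002,0.001,0,0,0,0],[0.002,0,0,0,0,0],[0,0,0,0,0,0]]'
python3 - <<'E'
from h import *
report([.5658,.0215,.078],[.562,.0205,.078])
f,K,T=cap('scene'); h=scenepos(f,K,T);print(h)
E
```

```text
time: 11.52
tcp_pos: [0.5369, 0.008, 0.0841]
ee_rot: [-1.534, -0.366, 0.366]
force: [-0.3, -0.3, 0.2]
opening: 0.347
tcp [0.5369 0.008  0.0841] heading 26.8 force [-0.27 -0.33  0.23] t 11.525
C in tool xyz mm [31.9  6.2 -1. ]
H in tool xyz mm [28.   6.2 -0.2]
H->C [3.8 1. ] 3.929376540877617 14.7
u,vb 292.25 275.5 [292.5 292.5 292.  292.  292.5 292.5 291.5 291.5]
[0.56212932 0.01965947]
```

```bash
python3 -m pendant '[[0.0015,0,0,0,0,0],[0.0015,0,0,0,0,0],[0,0,0,0,0,0]]'
python3 - <<'E'
from h import *
report([.5658,.0215,.078],[.562,.0205,.078])
f,K,T=cap('scene'); h=scenepos(f,K,T);print(h)
E
```

```text
time: 11.95
tcp_pos: [0.5393, 0.0091, 0.0842]
ee_rot: [-1.535, -0.365, 0.366]
force: [-0.7, 0.1, 0.0]
opening: 0.347
tcp [0.5393 0.0091 0.0842] heading 26.7 force [-0.68  0.13  0.01] t 11.95
C in tool xyz mm [29.2  6.2 -0.9]
H in tool xyz mm [25.4  6.2 -0.1]
H->C [3.8 1. ] 3.929376540877617 14.7
u,vb 291.5 277.5 [291.5 291.5 291.5 291.5 291.5 291.  291.  291. ]
[0.56569761 0.02223184]
```

```bash
python3 -m pendant '[[-0.005,0,0,0,0,0],[-0.015,-0.002,0,0,0,0],[-0.02,-0.01,0,0,0,0],[-0.02,-0.03,0,0,0,0],[0,-0.05,0,0,0,0],[0,-0.05,0,0,0,0],[0,0,0.05,0,0,0],[0,0,0.05,0,0,0],[0,0,0.05,0,0,0],[0,0,0.05,0,0,0],[0,0,0.05,0,0,0],[0,0,0.05,0,0,0],[0,0,0,0,0,0]]'
python3 - <<'E'
from h import *
f,K,T=cap('scene'); h=scenepos(f,K,T);print(h,'scene to go',1000*(np.array([.5649,.0219])-h))
a=cv2.resize(f[220:300,255:335],(400,400),interpolation=cv2.INTER_CUBIC)
f,K,T=cap('top'); measure('top',f,K,T)
b=cv2.resize(f[173:253,288:368],(400,400),interpolation=cv2.INTER_CUBIC)
cv2.imwrite('pics/c8.png',np.hstack([a,b]))
E
```

```text
time: 13.62
tcp_pos: [0.3381, 0.2508, 0.2325]
ee_rot: [-1.534, -0.364, 0.359]
force: [0.5, -0.1, -0.7]
opening: 0.354
u,vb 291.5 276.5 [291.5 291.5 291.5 291.5 291.5 291.5 291.5 291. ]
[0.56437679 0.02055696] scene to go [0.52320549 1.34303797]
top green 265.2 345.2 r 9.4 area 219.5 P [0.3191 0.1383 0.098 ] Rmm 16.9
top green 327.2 208.8 r 14.7 area 517.5 P [0.5689 0.0231 0.098 ] Rmm 27.6
```

View pics/c8.png

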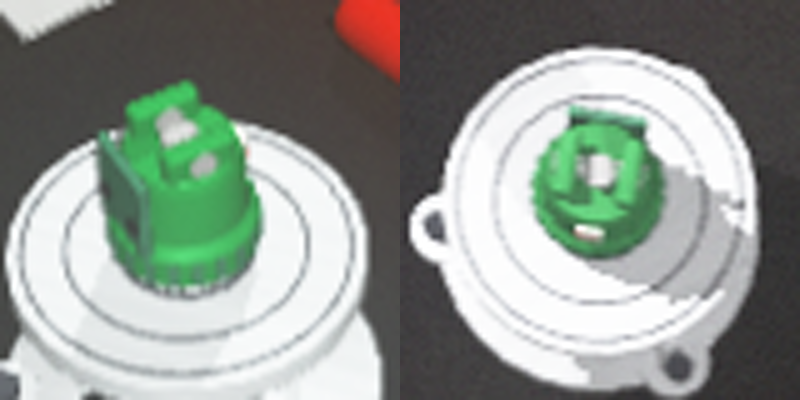

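```bash
python3 -c "
from plant import manip
print(manip.hand_in())"
```

```text
the job is handed in; nothing more can be done
None
```

I nudged the green toe housing about 33 mm across the turntable and handed it in at about 14 s. It stands upright with its foot centred in the innermost ring, and the hand is clear. I pushed it slowly at flange height with the half-open fingertips, without gripping or lifting it.

**Last checks:**
- **Scene camera:** the foot is within about 1.4 mm of the turntable centre.
- **Top camera:** comparing the flange with the 82 mm ring by eye gives under 1 mm. The automatic circle fit in that view put the housing about 4 mm off. I discounted it because the plate on the housing's side pulls the fit that way.

**One slip:** on the second approach the hand sank too low. The fingertips touched the rim of the turntable head, and the tool tilted about 2.5°. I backed off and straightened it. The housing had not moved. The force readings taken after that contact were about 1 N or less, though I did not record the peak.

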